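Tip the slim carton into the taped rectangle and scan it

ROBOT

A 6-joint arm with a two-finger parallel gripper is mounted at the origin on the work surface. World frame = base frame: x ahead of the robot, y to its left, z up, the work surface at z = 0. Lengths are in m, angles in rad, forces in N, time in s.
With the tool pointing down it reaches from about 0.325 to 0.775 m from the base axis. Payload 5.5 kg.
Tool frame: the origin (TCP) lies at the very end of the fingers, on their centre line; the grasp point (between the pads) lies 19 mm behind it; z points along the fingers, y is the line along which they close (so a half turn about z gives the same grasp; the last joint's range is limited). The gripper opens to 85 mm and grips with 20 to 120 N. Pads are 22 mm wide; open, the fingers measure 114 mm over their backs; the gripper's body (76 mm by 85 mm) begins 54 mm behind the grasp point. The pads swing forward as they close: fully open they stand 13 mm farther back than shut.
Start: joints at [-1.176, 0.091, 1.231, -0, 1.82, -0.057], TCP at [0.262, -0.54, 0.231] pointing down, gripper open.
Joint ranges: [-2.87, 2.87], [-0.86, 2.18], [0.17, 2.46], [-1.51, 4.65], [0.06, 2.69], [-2.65, 2.65]. Speed limits (rad/s): [2.57, 2.57, 3.01, 3.14, 3.14, 3.14].

INTERFACE

Orientations are given as a 3x3 rotation matrix whose columns are the frame's x, y, z axes.
In Python, from workcell import sensors, vision, ticket gives the robot as it stands.
- The arm moves only by the shell command python3 -m pendant 'ROWS' [OPENING] [FORCE]. ROWS is JSON, a list of rows, each an object with "translation": the shift along the tool's x, y, z normalised to -1 to 1, where 1 is 20 mm, a list of three; "twist": the turn, a rotation vector about the tool's x, y, z normalised to -1 to 1, where 1 is pi rad, a list of three. A call has 1 to 10 rows; each row shifts and turns the commanded pose from where the row before left it, along the tool's axes as they then stand; what a row does not reach is not made up. A row lasts 1/8 s, in which the tool goes at most 62.5 mm and 10.7 degrees, less where a joint would pass 70% of its speed; a pose out of reach is approached as far as the arm can. A call with a number of a shift or a turn outside -1 to 1 is refused whole. A call with a gripper value outside its range is refused whole. OPENING is the opening in per cent of the stroke, from 0 (shut) to 100 (fully open), set as the call begins (- or left out, the last holds). The fingers move at their own pace and stop on an object; FORCE is the grip in N (left out, the last holds). Time passes only in rows, so rows that do not move let the fingers close. It gives the time, the measured TCP pose, the force, the opening and the grip force at its end, in the units of the state.
- sensors.get_state(): the state, without advancing time (a new reading comes with each control period).
- vision.grab_frame(name): name is "side" or "top" or "wrist"; returns a dict with "img" (420x560x3 uint8, blue, green, red), "depth" (420x560 float32, m along the optical axis (not along the pixel's ray), 0 where there is no reading), "vfov" (degrees; the focal length in pixels is half the picture's height over the tangent of half this angle, whatever the lens; pixels are square), "cx", "cy" (the principal point, pixels), "R" (3x3) and "t" (3): a world point X has camera coordinates R X + t; the wrist camera has in their place "mount" (4x4, takes a point from camera to tool coordinates, whose origin is the TCP and whose axes are the flange's). Camera axes: x right, y down, z forward; pixel columns grow to the right and rows downward; lengths in m; the calibration is good to about 2 mm. A picture is of the moment at which its call begins: read the wrist's pose just before it.
- ticket.close_job(): hands the job in; it is judged then, once.
The state is a dict: "time": time; "qpos": joint angles; "joint_velocities": joint speeds; "joint_efforts": joint torques, N m; "position": TCP position; "tcp_rot": TCP orientation; "ft_force": force on the tool from outside, world axes, zero at the start; "ft_torque": the same for the moment, N m; "grip_width": finger opening in m; "grasp_force": force on a finger pad.
Only numpy, scipy, OpenCV 4.12 (cv2) and the standard library are available. Lean on these libraries where they do the work, as an engineer would, in place of code of your own. Each camera call takes 0.05 s, during which the arm holds its last target. There are 200 camera calls.

TASK

Push the tall slim carton over with a fingertip high on its labelled side, so that it falls away from that side and lies flat, label up, within the taped rectangle on the counter. Then press the button on top of the label reader all the way down and let it go. Do not pinch, lift or carry the carton or slide it along while it stands, push it gently, and leave everything else on the counter where it is.

Things in the scene. Friction and masses are not known exactly. Their poses are not given: they have to be found in the camera images.
- frame: Rectangle of black tape, flat on the counter, 200 mm along its x axis and 140 mm along y inside; the tape is 15 mm wide, and the carton may overlap the tape but not stick out past its outer edge. Origin at the rectangle's centre; z up. At the start the carton stands at the middle of its -x side, and is to fall towards +x.
- carton: Slim cardboard carton, about 0.25 kg, loose, standing: 40 mm thick (x), 80 mm wide (y), 150 mm tall (z). Origin at the centre of its underside. A white label is on its large -x face, which looks away from the rectangle's middle; it is to fall towards its own +x (at the start within 7 degrees of the rectangle's x). Pushed near the top it tips without sliding; past a lean of 15 degrees it falls by itself.
- carton_mid (a point): Centre of the carton, half-way up (75 mm above its underside).
- carton_top (a point): Centre of the carton's top end, 150 mm above its underside.
- reader: Bench label reader: grey box 90 x 90 mm (foot 100 x 100 mm), 55 mm tall, fixed to the counter, with the round scan button in a black housing on the middle of its top. Origin at the centre of its underside. It stands to the left or the right of the taped rectangle.
- scan_top (a point): Centre of the top of the round white scan button (32 mm across) on the reader; it is pressed straight down.
- scan (a joint): Travel of the scan button in m: 0 released, 0.006 fully down. It springs back; about 5 N holds it fully down.
- short_carton: Bystander: short cardboard carton 60 x 55 mm, 75 mm tall, loose, beside the slim carton. Origin at the centre of its underside.
- tape_roll: Bystander: roll of paper tape lying flat, 86 mm across, 45 mm tall, loose, beside the rectangle. Origin at the centre of its underside.
- glue: Bystander: small white glue bottle, 34 mm across, 85 mm tall, loose, beyond the far end of the rectangle. Origin at the centre of its underside.
- tin: Bystander: metal tin, 86 mm across, 95 mm tall, loose, on the other side of the rectangle from the reader. Origin at the centre of its underside.
- spray: Bystander: blue spray can, 58 mm across, 192 mm tall, red cap, loose, towards the back. Origin at the centre of its underside.
- jar: Bystander: amber jar, 70 mm across, 80 mm tall, loose, towards the back. Origin at the centre of its underside.
Things that resemble listed ones, but are neither listed nor needed, are in the scene too. Leave any pink or red look-alike of the reader alone. Leave any green look-alike of the carton alone.

How it is judged:
By the outcome, as a careful person would: the job done as asked, in the order asked, and still so for the second after the job is handed in, with the robot touching nothing.
It also fails if it takes over 48 s, if anything falls off the work surface, if the arm or the gripper's body presses on something with over 40 N, if the wrist force passes 120 N, or if a joint passes its speed limit or range.

## Working session

There is one attempt and no reset: what is moved stays moved. The work goes in short steps, Python scripts to look and compute and a shell command to move; the robot and the scene stay as the last step left them, time stands still between calls to the robot, and variables do not carry over. Pictures are saved under pics/ and viewed, at most 10 in all, crops included, and the job is handed in when it is done.

```bash
mkdir -p pics; cat > h.py <<'E'
import numpy as np, cv2, pickle
from workcell import sensors, vision, ticket
def grab(n,fn=None):
    s=sensors.get_state(); f=vision.grab_frame(n)
    if n=="wrist":
        M=np.array(f["mount"]); T=np.eye(4); T[:3,:3]=s["tcp_rot"]; T[:3,3]=s["position"]
        W=T@M; f["Rcw"]=W[:3,:3]; f["c"]=W[:3,3]
    else:
        R=np.array(f["R"]); f["Rcw"]=R.T; f["c"]=-R.T@np.array(f["t"])
    f["f"]=210/np.tan(np.radians(f["vfov"]/2))
    pickle.dump(f,open(n+".pkl","wb"))
    if fn: cv2.imwrite("pics/"+fn,f["img"])
    return f
def load(n): return pickle.load(open(n+".pkl","rb"))
def ray(f,u,v):
    return f["Rcw"]@np.array([(u-f["cx"])/f["f"],(v-f["cy"])/f["f"],1])
def plane(f,u,v,z):
    d=ray(f,u,v); return f["c"]+d*(z-f["c"][2])/d[2]
def dep(f,u,v):
    return f["c"]+ray(f,u,v)*f["depth"][int(v),int(u)]
def proj(f,X):
    p=f["Rcw"].T@(np.array(X)-f["c"]); return p[:2]/p[2]*f["f"]+[f["cx"],f["cy"]]
E
python3 - <<'E'
from h import *
for n in("top","side"):
    f=grab(n,n+"0.png"); print(n,f["c"],f["vfov"],f["cx"],f["cy"],f["Rcw"].round(2).tolist())
s=sensors.get_state(); print(s["time"],s["position"],s["tcp_rot"])
E
```

```text
top [ 0.35667708 -0.09910266  1.29150928] 54.43100114692902 274.68691115336594 209.54771751260705 [[-0.02, -0.99, 0.14], [-1.0, 0.02, 0.0], [-0.01, -0.14, -0.99]]
side [0.09054784 0.60040562 0.78819258] 52.25390071427098 273.3754957103653 215.20653332671083 [[-0.84, -0.36, 0.41], [-0.55, 0.52, -0.65], [0.02, -0.77, -0.64]]
0.1 [ 0.26185276 -0.5395592   0.23020807] [[ 8.99659002e-01  4.36592688e-01 -7.10496823e-04]
 [ 4.36593252e-01 -8.99657378e-01  1.71306718e-03]
 [ 1.08708896e-04 -1.85137443e-03 -9.99998280e-01]]
```

View pics/top0.png

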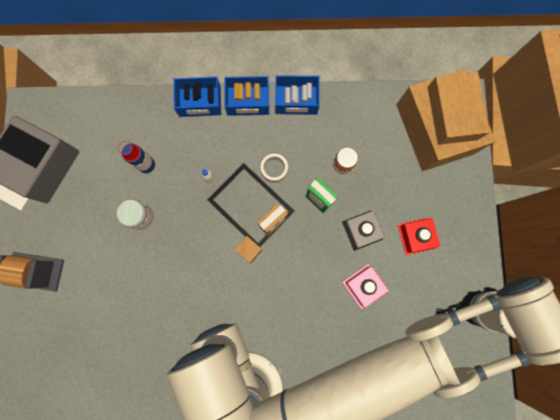

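View pics/side0.png

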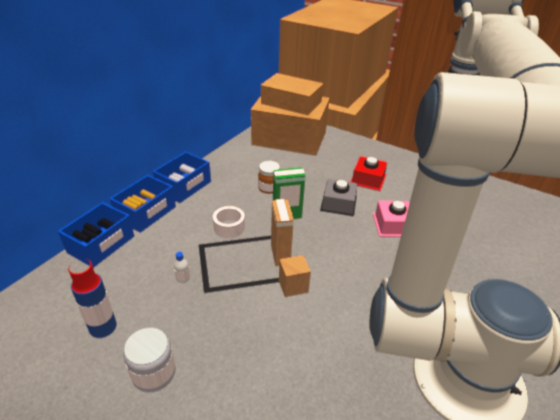

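Top view: brown carton at (272,218) on the frame's lower-right short side, short carton (249,249), grey reader (364,229). Look-alikes are the green carton (321,195) and the red (419,236) and pink (366,287) readers. I choose the brown carton and the grey reader, and check with a crop and measurements.

```bash
python3 - <<'E'
from h import *
f=load("top"); s=load("side")
c=cv2.resize(f["img"][150:270,190:400],None,fx=3.8,fy=3.8,interpolation=cv2.INTER_CUBIC); 
c2=cv2.resize(s["img"][150:310,180:380],None,fx=2.5,fy=2.5,interpolation=cv2.INTER_CUBIC)
cv2.imwrite("pics/c0.png",c[:, :800]); cv2.imwrite("pics/c1.png",c2)
# frame: black mask
g=f["img"].max(2); m=(g<45).astype(np.uint8); m[:,:200]=0;m[:,300:]=0;m[:155]=0;m[260:]=0
ys,xs=np.nonzero(m); P=np.array([plane(f,u,v,0)[:2] for u,v in zip(xs,ys)],np.float32)
print("frame rect",len(xs),cv2.minAreaRect(P)); print(cv2.boxPoints(cv2.minAreaRect(P)))
# height map top view
V,U=np.mgrid[0:420,0:560]; D=np.stack([(U-f["cx"])/f["f"],(V-f["cy"])/f["f"],np.ones(U.shape)],-1)@f["Rcw"].T
X=f["c"]+D*f["depth"][...,None]
for nm,(u0,u1,v0,v1),z0,z1 in [("carton",(250,300,190,245),.135,.165),("green",(305,340,175,215),.1,.2),("short",(230,265,230,265),.06,.09),("reader",(340,390,205,252),.045,.065),("button",(340,390,205,252),.066,.12),("roll",(255,292,150,185),.03,.06)]:
    k=np.zeros(U.shape,bool);k[v0:v1,u0:u1]=1;k&=(X[...,2]>z0)&(X[...,2]<z1)
    Q=X[k]; 
    if len(Q)>3:
        r=cv2.minAreaRect(Q[:,:2].astype(np.float32)); print(nm,len(Q),"z",np.median(Q[:,2]).round(4),Q[:,:2].mean(0).round(4),r, 'px',U[k].mean(),V[k].mean())
E
```

```text
frame rect 144 ((0.6100713014602661, 0.0329308956861496), (0.08056683838367462, 0.15850630402565002), 45.1147575378418)
[[ 0.5254912   0.0603173 ]
 [ 0.63779634 -0.05153886]
 [ 0.6946514   0.00554449]
 [ 0.58234626  0.11740065]]
carton 413 z 0.1501 [ 0.501  -0.0858] ((0.5019351840019226, -0.08551144599914551), (0.040705274790525436, 0.08041973412036896), 41.725868225097656) px 271.79418886198545 217.4358353510896
green 480 z 0.1496 [ 0.5694 -0.2291] ((0.5719971656799316, -0.23132415115833282), (0.07879077643156052, 0.041611455380916595), 44.5780029296875) px 321.74375 192.97916666666666
short 382 z 0.0745 [ 0.4176 -0.0115] ((0.43461042642593384, -0.02590601146221161), (0.060330674052238464, 0.10034125298261642), 48.390621185302734) px 247.58376963350784 248.90314136125656
reader 707 z 0.0551 [ 0.4732 -0.3653] ((0.47436654567718506, -0.3680368959903717), (0.09007716923952103, 0.0920887216925621), 20.17409324645996) px 364.4695898161245 228.93352192362093
button 158 z 0.075 [ 0.4736 -0.3658] ((0.4733201861381531, -0.36720770597457886), (0.04280048608779907, 0.0453285351395607), 89.54976654052734) px 365.9113924050633 228.1772151898734
roll 262 z 0.044 [ 0.6747 -0.0926] ((0.6740297079086304, -0.09234213829040527), (0.08382609486579895, 0.08494704216718674), 0.6572504639625549) px 273.60687022900765 166.74809160305344
```

View pics/c0.png

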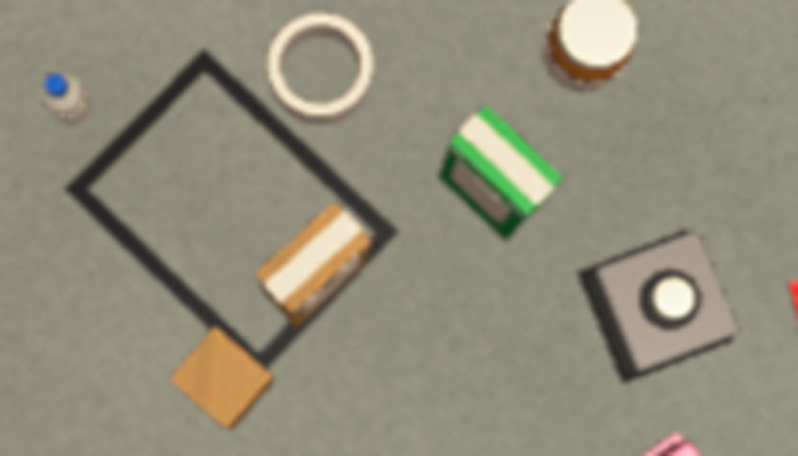

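View pics/c1.png

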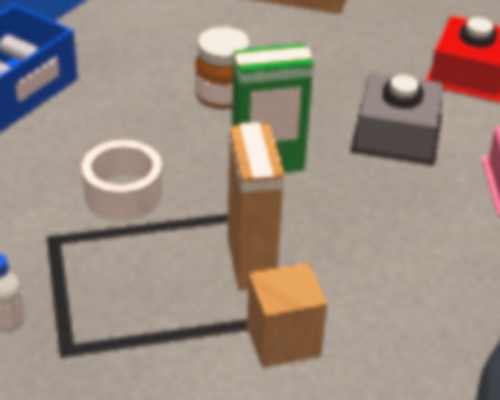

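Crops confirm the brown carton (label on its lower-right face) and the grey reader with its button at top-view (366,228). Next: refine the frame, the carton's yaw and a two-view check.

```bash
python3 - <<'E'
from h import *
f=load("top"); s=load("side")
m=(f["img"].max(2)<85).astype(np.uint8); m[:,:203]=0;m[:,296:]=0;m[:160]=0;m[248:]=0
n,l,st,_=cv2.connectedComponentsWithStats(m); i=1+st[1:,4].argmax(); print(st[i])
ys,xs=np.nonzero(l==i); P=np.array([plane(f,u,v,0)[:2] for u,v in zip(xs,ys)],np.float32)
r=cv2.minAreaRect(P); print("frame outer",r)
# direction of long axis from rect box
b=cv2.boxPoints(r); print(b)
e=b[1]-b[0]; e2=b[2]-b[1]; L=e if np.linalg.norm(e)>np.linalg.norm(e2) else e2
L/=np.linalg.norm(L); L*=np.sign(L[0]); print("frame x deg",np.degrees(np.arctan2(L[1],L[0])))
C=np.array([.502,-.0855])-np.array(r[0]); print("carton in frame",C@L,C@np.array([-L[1],L[0]]))
# two-view
def tri(a,b):
    A=[];B=[]
    for g,(u,v) in((f,a),(s,b)):
        d=ray(g,u,v);d/=np.linalg.norm(d);M=np.eye(3)-np.outer(d,d);A.append(M);B.append(M@g["c"])
    x=np.linalg.solve(A[0]+A[1],B[0]+B[1]); return x.round(4),[(proj(g,x)-p).round(1) for g,p in((f,a),(s,b))]
def blob(g,lo,u0,u1,v0,v1):
    k=g["img"][v0:v1,u0:u1].min(2)>lo; n,l,st,c=cv2.connectedComponentsWithStats(k.astype(np.uint8)); i=1+st[1:,4].argmax(); print(st[i]); return c[i]+[u0,v0]
print("button",tri(blob(f,190,350,380,215,245),blob(s,190,328,356,174,196)))
print("carton top (label strip)",tri(blob(f,170,255,290,200,235),blob(s,190,270,296,198,224)))
E
```

```text
[208 164  86  82 726]
frame outer ((0.5617778301239014, -0.015477254986763), (0.22684361040592194, 0.16711890697479248), 45.306392669677734)
[[ 0.42260596 -0.03733766]
 [ 0.5414071  -0.15487495]
 [ 0.70094967  0.00638315]
 [ 0.58214855  0.12392044]]
frame x deg 45.306393
carton in frame -0.09182029353023692 -0.00675332395690924
[13  9  9  9 69]
[ 9  6 10  6 46]
button (array([ 0.4721, -0.3693,  0.0755]), [array([0.3, 0.6]), array([-0.6, -0.1])])
[  5   6  24  23 166]
[  7   1  12  22 152]
carton top (label strip) (array([ 0.5001, -0.0863,  0.1489]), [array([0.3, 0.7]), array([-0.9, -0.2])])
```

```bash
python3 -m pendant '[{"translation":[1,0,0],"twist":[0,0,-0.044]},{"translation":[1,0,0],"twist":[0,0,-0.044]}]' 0 20
```

```text
time: 0.35
position: [0.2967, -0.5197, 0.2304]
tcp_rot: [[0.744, 0.668, -0.001], [0.668, -0.744, 0.001], [0.0, -0.001, -1.0]]
ft_force: [-0.6, -0.7, -0.0]
grip_width: 0.0514
grasp_force: 0.0
```

Carton top triangulates at z 0.149 and the button at 0.0755. Frame is 227x167 against 230x170 nominal, and the carton sits at -92 mm in it, so everything agrees. Moving behind the labelled face.

```bash
python3 -m pendant '[{"translation":[0.96,-0.49,0]},{"translation":[0.96,-0.49,0]},{"translation":[0.96,-0.49,0]},{"translation":[0.96,-0.49,0]},{"translation":[0.96,-0.49,0]},{"translation":[0.96,-0.49,0]},{"translation":[0.96,-0.49,0]},{"translation":[0.96,-0.49,0]},{"translation":[0.96,-0.49,0]},{"translation":[0.96,-0.49,0]}]' && python3 -m pendant '[{"translation":[0.96,-0.49,0]},{"translation":[0.96,-0.49,0]},{"translation":[0.96,-0.49,0]},{"translation":[0.96,-0.49,0]},{"translation":[0.96,-0.49,0]},{"translation":[0.96,-0.49,0]},{"translation":[0.96,-0.49,0]},{"translation":[0.96,-0.49,0]},{"translation":[0.5,-0.49,0]},{"translation":[0,0,0]}]'; python3 - <<'E'
from h import *
grab("side","s1.png")
s=sensors.get_state();d=np.array([.501,-.086])-np.array(s["position"])[:2];R=np.array(s["tcp_rot"]);print("carton centre in tool x,y",R[:2,0]@d,R[:2,1]@d,s["position"],s["grip_width"])
E
```

```text
carton centre in tool x,y 0.44074286218524106 -0.18292136142335302 [ 0.29884753 -0.51826148  0.23059899] 0.04393646013742447validation failed for argument at $[0]...
```

View pics/s1.png

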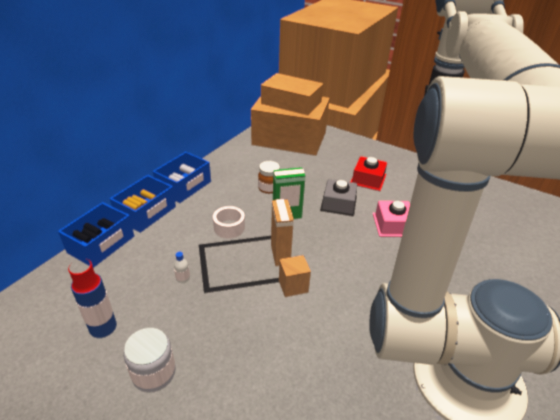

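The picture is unchanged: the rows were refused because twist is required.

```bash
python3 -m pendant '[{"translation":[0.96,-0.48,0],"twist":[0,0,0]},{"translation":[0.96,-0.48,0],"twist":[0,0,0]},{"translation":[0.96,-0.48,0],"twist":[0,0,0]},{"translation":[0.96,-0.48,0],"twist":[0,0,0]},{"translation":[0.96,-0.48,0],"twist":[0,0,0]},{"translation":[0.96,-0.48,0],"twist":[0,0,0]},{"translation":[0.96,-0.48,0],"twist":[0,0,0]},{"translation":[0.96,-0.48,0],"twist":[0,0,0]},{"translation":[0.96,-0.48,0],"twist":[0,0,0]},{"translation":[0.96,-0.48,0],"twist":[0,0,0]}]' && python3 -m pendant '[{"translation":[0.96,-0.48,0],"twist":[0,0,0]},{"translation":[0.96,-0.48,0],"twist":[0,0,0]},{"translation":[0.96,-0.48,0],"twist":[0,0,0]},{"translation":[0.96,-0.48,0],"twist":[0,0,0]},{"translation":[0.96,-0.48,0],"twist":[0,0,0]},{"translation":[0.96,-0.48,0],"twist":[0,0,0]},{"translation":[0.96,-0.48,0],"twist":[0,0,0]},{"translation":[0.96,-0.48,0],"twist":[0,0,0]},{"translation":[0.5,-0.48,0],"twist":[0,0,0]},{"translation":[0,0,0],"twist":[0,0,0]}]'; python3 - <<'E'
from h import *
s=sensors.get_state();d=np.array([.501,-.086])-np.array(s["position"])[:2];R=np.array(s["tcp_rot"]);print("carton centre in tool x,y",R[:2,0]@d,R[:2,1]@d,s["position"],s["grip_width"])
E
```

```text
time: 1.65
position: [0.3764, -0.3192, 0.2312]
tcp_rot: [[0.746, 0.666, -0.0], [0.666, -0.746, 0.0], [0.0, -0.0, -1.0]]
ft_force: [0.8, 0.2, 0.3]
grip_width: -0.0003
grasp_force: 0.0
time: 2.9
position: [0.4405, -0.1463, 0.2314]
tcp_rot: [[0.745, 0.667, 0.0], [0.667, -0.745, -0.0], [-0.0, 0.0, -1.0]]
ft_force: [0.8, -0.0, 0.1]
grip_width: -0.0003
grasp_force: 0.0
carton centre in tool x,y 0.08525198533916005 -0.004594722635665829 [ 0.44052599 -0.1462653   0.23140554] -0.00029114795951003995
```

```bash
python3 -m pendant '[{"translation":[0,-0.05,0.98],"twist":[0,0,0]},{"translation":[0,-0.05,0.98],"twist":[0,0,0]},{"translation":[0,-0.05,0.98],"twist":[0,0,0]},{"translation":[0,-0.05,0.98],"twist":[0,0,0]},{"translation":[0.3,-0.03,0.98],"twist":[0,0,0]},{"translation":[0.5,0,0],"twist":[0,0,0]},{"translation":[0.5,0,0],"twist":[0,0,0]},{"translation":[0.3,0,0],"twist":[0,0,0]},{"translation":[0.15,0,0],"twist":[0,0,0]},{"translation":[0,0,0],"twist":[0,0,0]}]'; python3 - <<'E'
from h import *
f=grab("wrist"); t=grab("side"); cv2.imwrite("pics/w1.png",np.hstack([cv2.resize(f["img"],(400,300)),cv2.resize(t["img"][150:330,160:400],(400,300))]))
s=sensors.get_state();d=np.array([.501,-.086])-np.array(s["position"])[:2];R=np.array(s["tcp_rot"]);print("carton centre in tool x,y",R[:2,0]@d,R[:2,1]@d,s["position"])
E
```

```text
time: 4.15
position: [0.4639, -0.1203, 0.1336]
tcp_rot: [[0.746, 0.666, 0.0], [0.666, -0.746, -0.0], [0.0, 0.0, -1.0]]
ft_force: [0.1, -0.9, -0.7]
grip_width: -0.0001
grasp_force: 0.0
carton centre in tool x,y 0.05088422718783336 -0.00087416582937547 [ 0.46360446 -0.12051872  0.13342145]
```

View pics/w1.png

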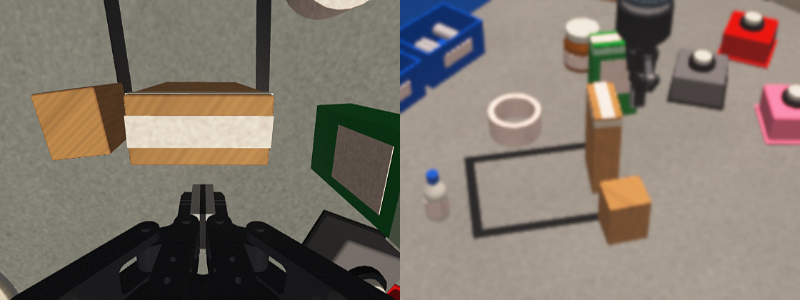

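Wrist view: closed fingertip at (203,190) is centred and square to the carton's face, about 20 mm away, with the short carton clear to the left. Pushing slowly.

```bash
python3 -m pendant '[{"translation":[0.3,0,0],"twist":[0,0,0]},{"translation":[0.3,0,0],"twist":[0,0,0]},{"translation":[0.2,0,0],"twist":[0,0,0]},{"translation":[0.15,0,0],"twist":[0,0,0]},{"translation":[0.15,0,0],"twist":[0,0,0]},{"translation":[0.15,0,0],"twist":[0,0,0]},{"translation":[0.15,0,0],"twist":[0,0,0]}]' && python3 -m pendant '[{"translation":[0.15,0,0],"twist":[0,0,0]},{"translation":[0.15,0,0],"twist":[0,0,0]},{"translation":[0.15,0,0],"twist":[0,0,0]}]'; python3 - <<'E'
from h import *
f=grab("side"); w=grab("wrist"); cv2.imwrite("pics/s2.png",np.hstack([cv2.resize(w["img"],(400,300)),cv2.resize(f["img"][150:330,160:400],(400,300))]))
E
```

```text
time: 5.12
position: [0.4847, -0.1017, 0.1333]
tcp_rot: [[0.746, 0.666, 0.0], [0.666, -0.746, -0.0], [-0.0, 0.0, -1.0]]
ft_force: [-0.5, 0.1, 1.2]
grip_width: 0.0001
grasp_force: 0.2
time: 5.5
position: [0.4914, -0.0957, 0.1333]
tcp_rot: [[0.746, 0.666, 0.0], [0.666, -0.746, 0.0], [0.0, -0.0, -1.0]]
ft_force: [-0.1, -0.2, -0.1]
grip_width: -0.0002
grasp_force: 0.1
```

View pics/s2.png

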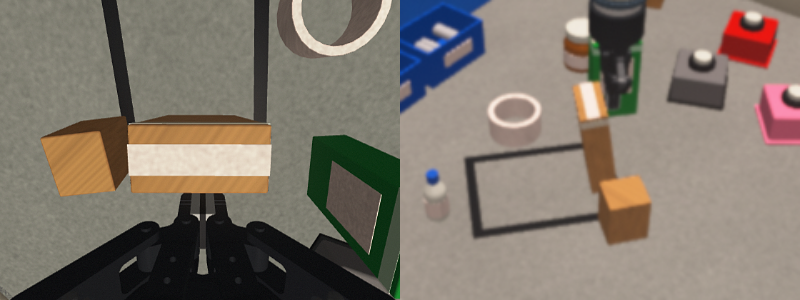

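Right panel: the carton leans to the left (top at (590,100)) with its base unmoved. Continuing.

```bash
python3 -m pendant '[{"translation":[0.15,0,0],"twist":[0,0,0]},{"translation":[0.15,0,0],"twist":[0,0,0]},{"translation":[0.15,0,0],"twist":[0,0,0]},{"translation":[0.15,0,0],"twist":[0,0,0]},{"translation":[0.15,0,0],"twist":[0,0,0]},{"translation":[0.15,0,0],"twist":[0,0,0]},{"translation":[0.15,0,0],"twist":[0,0,0]},{"translation":[0.15,0,0],"twist":[0,0,0]},{"translation":[0,0,0],"twist":[0,0,0]},{"translation":[0,0,0],"twist":[0,0,0]}]' && python3 -m pendant '[{"translation":[-0.3,0,-0.6],"twist":[0,0,0]},{"translation":[-0.5,0,-0.8],"twist":[0,0,0]},{"translation":[-0.5,0,-0.8],"twist":[0,0,0]},{"translation":[0,0,0],"twist":[0,0,0]}]'; python3 - <<'E'
from h import *
f=grab("side"); w=grab("top"); cv2.imwrite("pics/s3.png",np.hstack([cv2.resize(w["img"][140:290,190:390],(400,300)),cv2.resize(f["img"][150:330,160:400],(400,300))]))
E
```

```text
time: 6.85
position: [0.5091, -0.0798, 0.1332]
tcp_rot: [[0.746, 0.666, -0.0], [0.666, -0.746, -0.0], [-0.0, -0.0, -1.0]]
ft_force: [-0.2, 0.6, 0.0]
grip_width: -0.0002
grasp_force: 0.0
time: 7.35
position: [0.4902, -0.0981, 0.1802]
tcp_rot: [[0.747, 0.665, 0.005], [0.665, -0.747, -0.001], [0.003, 0.004, -1.0]]
ft_force: [0.7, -0.1, -0.6]
grip_width: 0.0001
grasp_force: 0.0
```

View pics/s3.png

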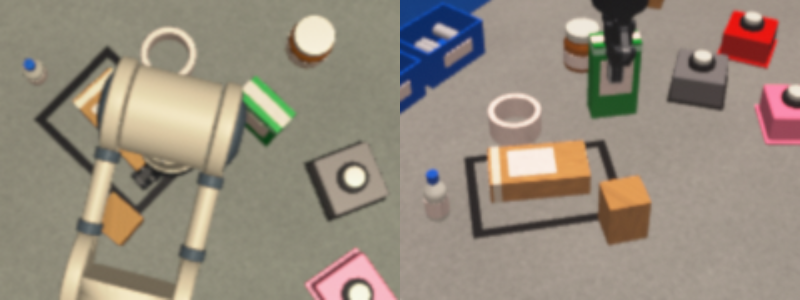

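The carton lies flat, label up, inside the tape (right panel, (540,170)). Moving over the grey reader.

```bash
python3 -m pendant '[{"translation":[-0.96,0.95,-0.5],"twist":[0,0,0]},{"translation":[-0.96,0.95,-0.5],"twist":[0,0,0]},{"translation":[-0.96,0.95,0],"twist":[0,0,0]},{"translation":[-0.96,0.95,0],"twist":[0,0,0]},{"translation":[-0.96,0.95,0],"twist":[0,0,0]},{"translation":[-0.96,0.95,0],"twist":[0,0,0]},{"translation":[-0.96,0.95,0],"twist":[0,0,0]},{"translation":[-0.96,0.95,0],"twist":[0,0,0]},{"translation":[-0.96,0.95,0],"twist":[0,0,0]},{"translation":[-0.96,0.95,0],"twist":[0,0,0]}]'; python3 -m pendant '[{"translation":[0,0,0.9],"twist":[0,0,0]},{"translation":[0,0,0.9],"twist":[0,0,0]},{"translation":[0,0,0.9],"twist":[0,0,0]},{"translation":[0,0,0],"twist":[0,0,0]}]'; python3 - <<'E'
from h import *
s=sensors.get_state();f=grab("wrist"); t=grab("top")
R=np.array(s["tcp_rot"]);p=np.array(s["position"])
m=(f["img"].min(2)>170).astype(np.uint8); n,l,st,c=cv2.connectedComponentsWithStats(m)
for i in range(1,n):
    if st[i,4]>150: 
        q=plane(f,*c[i],.0755); print(st[i],c[i].round(),q.round(4),"tool",(R.T@(q-p)).round(4),"dep",dep(f,*c[i]).round(4))
print(p)
# carton check
V,U=np.mgrid[0:420,0:560]; D=np.stack([(U-t["cx"])/t["f"],(V-t["cy"])/t["f"],np.ones(U.shape)],-1)@t["Rcw"].T
X=t["c"]+D*t["depth"][...,None]; k=np.zeros(U.shape,bool);k[170:240,215:290]=1;k&=(X[...,2]>.03)&(X[...,2]<.06)
k=cv2.morphologyEx(k.astype(np.uint8),cv2.MORPH_OPEN,np.ones((3,3)))>0
Q=X[k]; a=np.radians(45.3);A=np.array([[np.cos(a),np.sin(a)],[-np.sin(a),np.cos(a)]]);q=(Q[:,:2]-[.5618,-.0155])@A.T
print("carton z",np.median(Q[:,2]),"in frame",q.min(0),q.max(0))
cv2.imwrite("pics/w4.png",np.hstack([cv2.resize(f["img"],(400,300)),cv2.resize(t["img"][140:290,190:390],(400,300))]))
E
```

```text
time: 8.7
position: [0.4728, -0.3672, 0.196]
tcp_rot: [[0.746, 0.666, -0.001], [0.666, -0.746, 0.001], [-0.0, -0.002, -1.0]]
ft_force: [0.1, 0.5, -0.0]
grip_width: -0.0002
grasp_force: 0.0
time: 9.2
position: [0.4722, -0.3652, 0.1402]
tcp_rot: [[0.746, 0.666, -0.004], [0.666, -0.746, 0.003], [-0.0, -0.005, -1.0]]
ft_force: [-0.1, 0.1, -0.6]
grip_width: 0.0002
grasp_force: 0.0
[ 265  209   45   42 1420] [287. 229.] [ 0.4709 -0.3676  0.0755] tool [-0.0025  0.0013  0.0647] dep [ 0.4717 -0.3669  0.078 ]
[ 0.47217015 -0.36515196  0.14024169]
carton z 0.04044952447180439 in frame [-0.07118254 -0.15368585] [0.0813766 0.0309342]
```

View pics/w4.png

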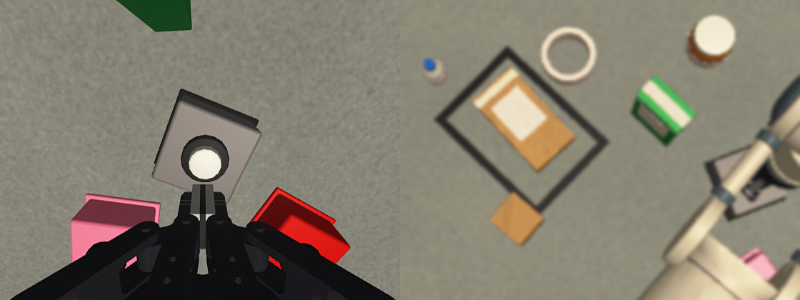

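Left: button at (205,163), just ahead of the closed fingertip. Right: the carton is wholly inside the tape. Pressing.

```bash
python3 -m pendant '[{"translation":[-0.1,0.05,0.9],"twist":[0,0,0]},{"translation":[0,0,0.9],"twist":[0,0,0]},{"translation":[0,0,0.9],"twist":[0,0,0]},{"translation":[0,0,0.2],"twist":[0,0,0]},{"translation":[0,0,0.1],"twist":[0,0,0]},{"translation":[0,0,0.1],"twist":[0,0,0]},{"translation":[0,0,0],"twist":[0,0,0]}]'; python3 -m pendant '[{"translation":[0,0,0.1],"twist":[0,0,0]},{"translation":[0,0,0.1],"twist":[0,0,0]},{"translation":[0,0,0],"twist":[0,0,0]}]';python3 -m pendant '[{"translation":[0,0,0.1],"twist":[0,0,0]},{"translation":[0,0,0],"twist":[0,0,0]}]'
```

```text
time: 10.18
position: [0.4723, -0.369, 0.0818]
tcp_rot: [[0.746, 0.666, 0.001], [0.666, -0.746, -0.001], [0.0, 0.001, -1.0]]
ft_force: [0.1, -1.5, 0.1]
grip_width: 0.0
grasp_force: 0.0
time: 10.55
position: [0.4721, -0.3688, 0.0772]
tcp_rot: [[0.746, 0.666, 0.0], [0.666, -0.746, -0.0], [0.0, 0.0, -1.0]]
ft_force: [-0.6, 0.8, -0.3]
grip_width: -0.0004
grasp_force: 0.0
time: 10.8
position: [0.4722, -0.3689, 0.0755]
tcp_rot: [[0.746, 0.666, 0.0], [0.666, -0.746, -0.0], [0.0, 0.0, -1.0]]
ft_force: [-1.1, 0.8, 2.3]
grip_width: -0.0003
grasp_force: 1.1
```

Contact at about z 0.076, so fully down is near 0.070. Stepping down and watching the force.

```bash
python3 -m pendant '[{"translation":[0,0,0.1],"twist":[0,0,0]},{"translation":[0,0,0.1],"twist":[0,0,0]},{"translation":[0,0,0],"twist":[0,0,0]}]' | grep -E "pos|ft_force"; python3 -m pendant '[{"translation":[0,0,0.1],"twist":[0,0,0]},{"translation":[0,0,0],"twist":[0,0,0]}]'| grep -E "pos|ft_force"
```

```text
position: [0.4722, -0.3689, 0.0715]
ft_force: [-1.2, 1.4, 3.9]
position: [0.4722, -0.3689, 0.071]
ft_force: [-4.2, 3.5, 10.9]
```

```bash
python3 -m pendant '[{"translation":[0,0,0.05],"twist":[0,0,0]},{"translation":[0,0,0],"twist":[0,0,0]},{"translation":[0,0,0],"twist":[0,0,0]}]' | grep -E "pos|ft_force"
```

```text
position: [0.4723, -0.3689, 0.0709]
ft_force: [-5.9, 3.6, 14.3]
```

The button is hard against its stop: 14 N with no more travel. Releasing and checking.

```bash
python3 -m pendant '[{"translation":[0,0,-0.2],"twist":[0,0,0]},{"translation":[0,0,-0.5],"twist":[0,0,0]},{"translation":[0,0,-0.9],"twist":[0,0,0]},{"translation":[0,0,-0.9],"twist":[0,0,0]},{"translation":[0,0,-0.9],"twist":[0,0,0]},{"translation":[0,0,-0.9],"twist":[0,0,0]},{"translation":[0,0,0],"twist":[0,0,0]},{"translation":[0,0,0],"twist":[0,0,0]}]'; python3 - <<'E'
from h import *
w=grab("wrist");f=grab("side"); cv2.imwrite("pics/s5.png",np.hstack([cv2.resize(w["img"],(400,300)),cv2.resize(f["img"][150:360,60:400],(400,300))]))
m=(w["img"].min(2)>170).astype(np.uint8); n,l,st,c=cv2.connectedComponentsWithStats(m); i=1+st[1:,4].argmax(); print(dep(w,*c[i]))
E
```

```text
time: 12.8
position: [0.4719, -0.3686, 0.1537]
tcp_rot: [[0.746, 0.666, -0.001], [0.666, -0.746, 0.001], [-0.0, -0.001, -1.0]]
ft_force: [0.1, 0.8, 0.6]
grip_width: 0.0002
grasp_force: 0.0
[ 0.47121114 -0.36740903  0.07633284]
```

View pics/s5.png

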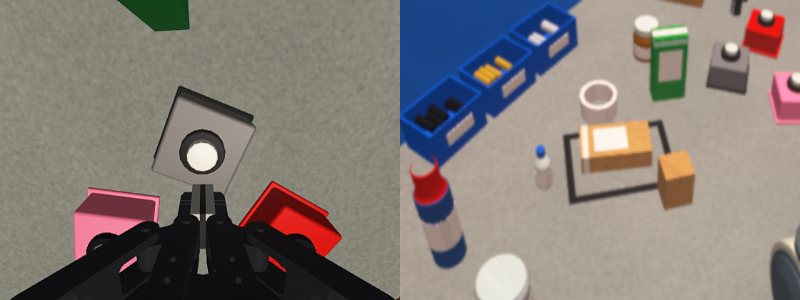

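The button is back up (z 0.076), the carton lies label up inside the frame, and everything else is where it was.

```bash
python3 -c "from workcell import ticket; print(ticket.close_job())"
```

```text
the job is handed in; nothing more can be done
None
```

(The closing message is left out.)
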